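# Pour the boot-freshener balls from the spout box

## Robot

A 6-joint arm with a two-finger parallel gripper is mounted at the origin on the work surface. World frame = base frame: x ahead of the robot, y to its left, z up, the work surface at z = 0. Lengths are in m, angles in degrees, forces in N, time in s.
With the tool pointing down it reaches from about 0.25 to 0.725 m from the base axis. Payload 9.7 kg.
Tool frame: the origin (TCP) lies between the finger pads; the fingertips stand 11 mm ahead of it and the grasp point (between the pads) lies 8 mm behind it; z points along the fingers, y is the direction in which the jaws open and shut (so a half turn about z gives the same grasp; the last joint's range is limited). The gripper opens to 85 mm and grips with 20 to 120 N. Pads are 22 mm wide; open, the fingers measure 114 mm over their backs; the gripper's body (76 mm by 85 mm) begins 54 mm behind the grasp point. The pads swing forward as they close: fully open they stand 13 mm farther back than shut.
Start: joints at [77.349, 4.979, 10.078, 95.1, 0, 90], TCP at [0.12, 0.537, 0.242] pointing down, gripper open.
Joint ranges: [-179.16, 179.16], [-48.56, 103.87], [-65.8, 70.77], [-126.05, 130.52], [-82.76, 87.17], [-180, 180]. Speed limits (degrees/s): [127.2, 127.2, 147.25, 180, 180, 180].

## Interface

Orientations are given as [roll, pitch, yaw] about the fixed x, y, z axes, in that order (R = Rz(yaw) Ry(pitch) Rx(roll)).
In Python, from workcell import bot gives the robot as it stands.
- The arm moves only by the tool play_rows, never from a script. Its argument "targets" is a list of rows, each an object of numbers: "fingers": the gripper command: -1 is shut, 1 is fully open, values between are in proportion; "x", "y", "z": the shift along the tool's x, y, z in m; "wx", "wy", "wz": the turn, a rotation vector about the tool's x, y, z in degrees. In form: [{"fingers": .., "x": .., "y": .., "z": .., "wx": .., "wy": .., "wz": ..}, ...]. A call has 1 to 20 rows; each row is the pose to reach, as a shift and turn from the pose commanded when the call began, along the tool's axes at that moment; what a row does not reach only later rows make up. A row lasts 1/12 s, in which the tool goes at most 41.7 mm and 7.16 degrees, less where a joint would pass 70% of its speed; a pose out of reach is approached as far as the arm can. A call with a gripper value outside its range is refused whole. The fingers move at their own pace and stop on an object; "grip_force" is the grip in N (left out, the last holds). Time passes only in rows, so rows that repeat a pose let the fingers close. It gives the time, the measured TCP pose, the force and the opening at its end, in the units of the state.
- bot.get_obs(): the state, without advancing time (a new reading comes with each control period).
- bot.camera(name): name is "scene" or "top" or "wrist"; returns (picture, depth): 420x560x3 uint8, blue, green, red; 420x560 float32, m along the optical axis (not along the pixel's ray), 0 where there is no reading.
- bot.get_calibration(name): a dict with "fx", "fy", "cx", "cy" (pixels), "distortion" ([k1, k2, p1, p2, k3] as OpenCV has them; the pictures are not rectified), "camera_from_world" (4x4, takes a point from world to camera coordinates). Camera axes: x right, y down, z forward; pixel columns grow to the right and rows downward; lengths in m; the calibration is good to about 2 mm. A picture is of the moment at which its call begins: read the wrist's pose just before it. get_calibration takes no time and is no camera call; for the wrist camera it gives the pose at the moment of the call.
- bot.job_done(): hands the job in, once; it reports no verdict.
Trained networks look in the newest picture that a camera, given by its name, has taken for a name from the list of things; names that differ only in an ending like _2 or _b are one class to them, and where a whole thing is asked for, a point or a joint stands for the part that bears it (a point fixed in the world has none). Each returns a list of dicts, best first, with "confidence" (0 to 1); they miss things now and then, are a little off and sometimes report something else, mostly with a low value. They report only what shows in the picture. A call takes as long as a camera call. They do not tell look-alikes from the thing itself.
- bot.look_for(query, camera): "extent" ([left, top, right, bottom] in pixels, round what is visible of it).
- bot.outline_of(query, camera): "region" (420x560 bool, what is visible of it) and "extent" ([left, top, right, bottom] in pixels, round what is visible of it).
- bot.place_of(query, camera): "point" ([row, column] in pixels: a listed point, or the origin of a listed thing).
The state is a dict: "time": time; "q": joint angles; "qd": joint speeds; "joint_efforts": joint torques, N m; "ee_pos": TCP position; "tcp_rot": TCP orientation; "wrist_force": force on the tool from outside, world axes, zero at the start; "torque": the same for the moment, N m; "opening": finger opening in m.
Only numpy, scipy, OpenCV 4.12 (cv2) and the standard library are available. Lean on these libraries where they do the work, as an engineer would, in place of code of your own. Each camera call takes 0.05 s, during which the arm holds its last target.

## Task

One of the two small beech boxes on the bench has a folded metal spout on its end and three clay boot-freshener balls inside. With that box standing on the bench, pull its spout fully out, then lift the box and tilt it so that all three balls roll down the spout into the steel tray, and stand the box back upright on the bench beside the tray. Leave the plain box without a spout where it is.

Things in the scene. Friction and masses are not known exactly. Their poses are not given: they have to be found in the camera images.
- spout_box: loose beech box with the metal spout, 0.25 kg, 90 mm long (its x), 42 mm wide (its y), 60 mm high, fixed lid; inside 30 mm wide, floor 6 mm thick. Origin: centre of its underside; z up. Its -x end faces roughly towards the robot and is open, covered only by the folded spout. Once the spout is out, hold the box from above by its long sides, 42 mm apart, near its centre.
- spout (a joint): spout angle, rad: 0 folded upright over the box's -x end, 1.3 fully out (stop); its top swings away from the box, to box -x, and down. Hinge along box y at box x -45, z 6 mm. Slightly stiff (0.03 N m), stays where left. Fully out it is a chute rising 15 degrees outward, so balls stay in until the box is tilted spout-down clearly more than 15 degrees; 45 degrees empties it.
- spout_lip (a point): centre of the rolled lip (8 mm thick, 30 mm wide) that ends the spout's pull tab, 84 mm from the hinge. Spout plate: 3 mm, inner face flush with the box's end when folded; 48 mm wide with 12 mm cheeks to 54 mm from the hinge, then the 30 mm wide tab. Folded, tab and lip stand free 34 mm above the box's top: push outward from behind or pinch from above. Fully out, 126 mm from the box's centre.
- tray: open steel tray, loose, 0.6 kg, 160 mm (its x) by 180 mm (its y), 40 mm high, walls and floor 4 mm. Origin: centre of its underside; z up.
- ball1: unglazed clay boot-freshener ball, 22 mm diameter, 12 g, one of three alike that start inside the spout box, where they roll freely; origin at its centre
- ball2: unglazed clay boot-freshener ball, 22 mm diameter, 12 g, one of three alike that start inside the spout box, where they roll freely; origin at its centre
- ball3: unglazed clay boot-freshener ball, 22 mm diameter, 12 g, one of three alike that start inside the spout box, where they roll freely; origin at its centre
- plain_box: loose bystander: beech box of the same size as the spout box (90 x 42 x 60 mm), closed all round, without a spout. Origin: centre of its underside.
There are look-alikes about, which are no part of the job. What is shaped like the spout_box but pink or purple is not meant. Of the things shaped like the tray, the steel one is meant.

How it is judged:
By the outcome, as a careful person would: the job done as asked, in the order asked, and still so for the second after the job is handed in, with the robot touching nothing.
It also fails if it takes over 72 s, if anything falls off the work surface, if the arm or the gripper's body presses on something with over 40 N, if the wrist force passes 120 N, or if a joint passes its speed limit or range.

## Working session

There is one attempt and no reset: what is moved stays moved. The work goes in short steps, Python scripts to look and compute and a tool call to move; the robot and the scene stay as the last step left them, time stands still between calls to the robot, and variables do not carry over. Pictures are saved under pics/ and viewed, and the job is handed in when it is done.

Besides the shell and the picture viewer there is one more tool, called after "Request:" as a command line: name --argument value ..., lists and objects as JSON in quotes. play_rows: Moves the arm, as the interface text tells. Its arguments: {"type":"object","properties":{"targets":{"type":"array","items":{"type":"object","properties":{"fingers":{"type":"number"},"x":{"type":"number"},"y":{"type":"number"},"z":{"type":"number"},"wx":{"type":"number"},"wy":{"type":"number"},"wz":{"type":"number"}}}},"grip_force":{"type":"number"}},"required":["targets"]}

```bash
mkdir -p pics; ls
python3 - <<'E'
from workcell import bot
import cv2
o=bot.get_obs();print(o)
for n in("scene","top","wrist"):
    p,d=bot.camera(n);cv2.imwrite(f"pics/{n}0.png",p)
    for q in("spout_box","tray","plain_box","spout_lip"):
        print(n,q,[(r["confidence"],[int(v) for v in r["extent"]]) for r in bot.look_for(q,n)])
E
```

```text
pics
{'time': 0.0, 'q': array([7.73504958e+01, 5.01061272e+00, 1.00356910e+01, 9.50991433e+01,
       9.66984589e-04, 9.00014015e+01]), 'qd': array([ 0.07016398, -0.04980416,  0.00723844, -0.03689037,  0.07310908,
       -0.00606681]), 'joint_efforts': array([-5.16276668e-04, -5.20393324e+01,  4.64797032e+01,  1.64178171e-02,
       -1.26597979e-04, -5.59963979e-06]), 'ee_pos': array([0.12039306, 0.53645117, 0.24159881]), 'tcp_rot': array([-1.79925935e+02, -9.65172052e-04,  1.67349093e+02]), 'wrist_force': array([ 0.23415114, -0.64496948, -0.25554905]), 'torque': array([ 0.03666319,  0.02260975, -0.01658053]), 'opening': 0.0856380046632245}
scene spout_box [(0.92, [262, 349, 321, 413]), (0.83, [202, 281, 261, 339])]
scene tray [(0.72, [231, 169, 340, 265])]
scene plain_box [(0.56, [372, 145, 418, 196])]
scene spout_lip [(0.86, [295, 378, 325, 413]), (0.73, [202, 344, 232, 383]), (0.52, [200, 276, 216, 315])]
top spout_box [(0.76, [358, 162, 395, 217]), (0.7, [376, 78, 408, 141]), (0.6, [414, 141, 474, 178])]
top tray [(0.83, [208, 183, 301, 264]), (0.6, [297, 269, 418, 391])]
top plain_box [(0.64, [372, 202, 396, 213])]
top spout_lip [(0.68, [380, 74, 409, 98]), (0.59, [371, 203, 400, 216]), (0.56, [415, 148, 431, 180])]
wrist spout_box []
wrist tray []
wrist plain_box []
wrist spout_lip []
```

View pics/scene0.png

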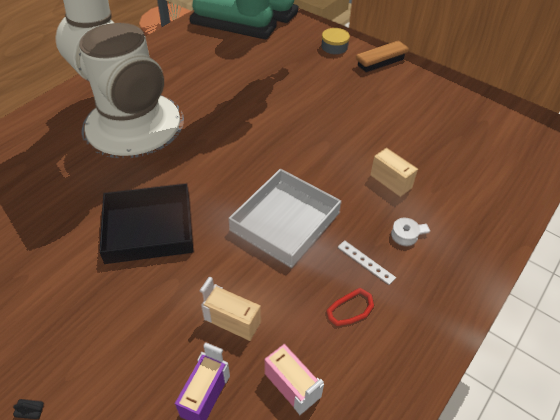

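View pics/top0.png

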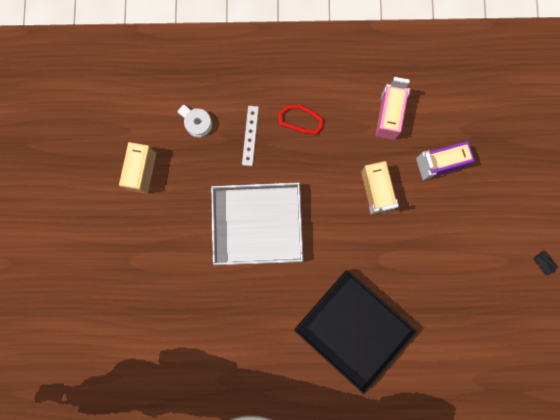

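View pics/wrist0.png

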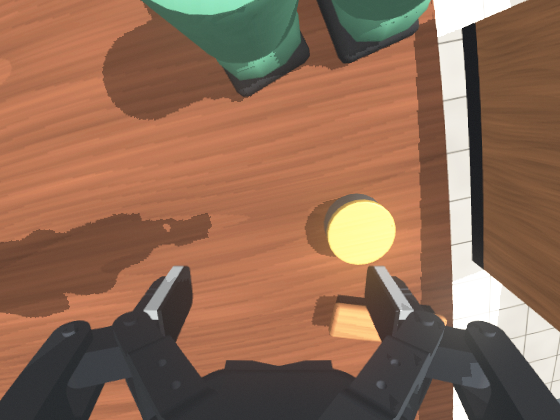

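```bash
python3 - <<'E'
from workcell import bot
import cv2
for n in("scene","top"):
    c=bot.get_calibration(n);print(c)
E
python3 - <<'E'
import cv2
a=cv2.imread('pics/top0.png');cv2.imwrite('pics/top0c.png',cv2.resize(a[60:230,340:500],None,fx=3.5,fy=3.5,interpolation=2))
a=cv2.imread('pics/scene0.png');cv2.imwrite('pics/scene0c.png',cv2.resize(a[265:420,190:340],None,fx=3.8,fy=3.8,interpolation=2))
E
```

```text
{'fx': 514.300452545774, 'fy': 514.300452545774, 'cx': 277.8552432227099, 'cy': 214.9098220509596, 'distortion': array([-0.07085981,  0.        ,  0.        ,  0.        ,  0.        ]), 'camera_from_world': array([[ 0.78523521,  0.61909584,  0.01122561, -0.36864965],
       [ 0.47844851, -0.59513643, -0.64567767, -0.23570871],
       [-0.39305558,  0.51237972, -0.76352756,  1.30215618],
       [ 0.        ,  0.        ,  0.        ,  1.        ]])}
{'fx': 515.715499027154, 'fy': 515.715499027154, 'cx': 279.6665343383, 'cy': 211.79442240214135, 'distortion': array([0.0026987, 0.       , 0.       , 0.       , 0.       ]), 'camera_from_world': array([[-0.00396295, -0.99975766, -0.02165462, -0.0591568 ],
       [-0.99140185,  0.00676029, -0.13067771,  0.52497532],
       [ 0.13079243,  0.02095056, -0.99118838,  1.01332384],
       [ 0.        ,  0.        ,  0.        ,  1.        ]])}
```

View pics/top0c.png

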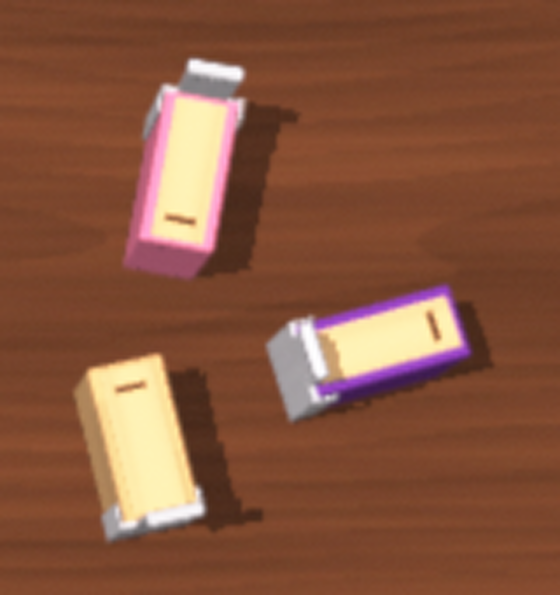

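View pics/scene0c.png

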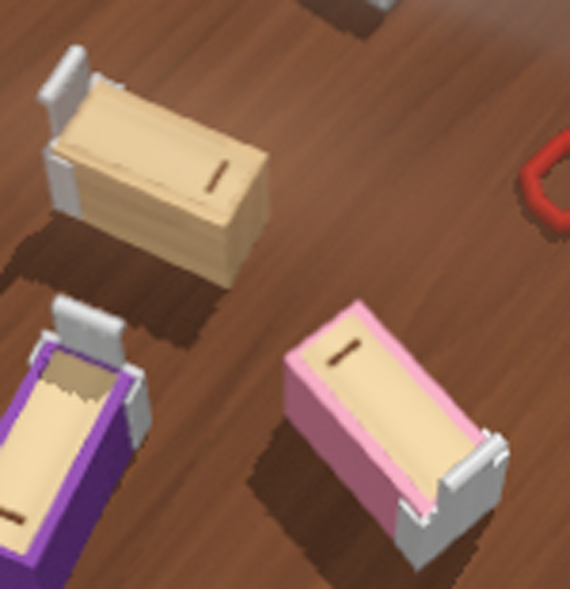

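```bash
cat > h.py <<'E'
from workcell import bot
import cv2,numpy as np
from scipy.spatial.transform import Rotation as R
def cloud(n,d=None,p=None):
    c=bot.get_calibration(n)
    if d is None: p,d=bot.camera(n)
    K=np.array([[c['fx'],0,c['cx']],[0,c['fy'],c['cy']],[0,0,1]])
    v,u=np.mgrid[0:420,0:560]
    uv=cv2.undistortPoints(np.stack([u,v],-1).reshape(-1,1,2).astype(float),K,c['distortion']).reshape(420,560,2)
    P=np.concatenate([uv*d[...,None],d[...,None]],-1)
    T=np.linalg.inv(c['camera_from_world'])
    W=P@T[:3,:3].T+T[:3,3]
    W[d<=0]=np.nan
    return p,W
E
python3 - <<'E'
from h import *
p,W=cloud("top")
np.save('W.npy',W)
def box(l,t,r,b,z0,z1,name):
    w=W[t:b,l:r].reshape(-1,3);w=w[(w[:,2]>z0)&(w[:,2]<z1)]
    rc=cv2.minAreaRect(w[:,:2].astype(np.float32)*1000);print(name,len(w),rc,w[:,2].mean().round(4))
box(355,150,405,225,.05,.068,'beech')
box(355,150,405,225,.072,.12,'tab')
box(110,135,165,200,.05,.07,'plain')
box(200,170,310,275,.03,.045,'tray')
print(W[220:230,250:260,2].mean(), np.nanmedian(W[300:,450:500,2]))
for q in ['spout_box','spout_lip','plain_box','tray']:
  print(q,[(r['confidence'],np.round(r['point'],1)) for r in bot.place_of(q,'top')])
p,W=cloud("scene")
box(195,275,265,340,.055,.067,'beech')
box(195,275,265,340,.075,.12,'tab')
box(220,160,350,275,.03,.045,'tray')
E
```

```text
beech 987 ((573.384765625, -262.2499084472656), (93.69741821289062, 48.42878723144531), 12.693288803100586) 0.0598
tab 71 ((526.6029052734375, -272.816162109375), (7.676898002624512, 31.08139419555664), 12.187761306762695) 0.0923
plain 977 ((619.003662109375, 232.8206787109375), (44.65421676635742, 90.66462707519531), 79.37528991699219) 0.0592
tray 760 ((502.390869140625, -13.912628173828125), (160.32266235351562, 180.44436645507812), 1.9563859701156616) 0.0387
0.0035396137338167643 0.00010100939561796807
spout_box [(0.9, array([162.3, 440.2])), (0.84, array([191.9, 374.8])), (0.76, array([117.1, 387.2]))]
spout_lip [(0.76, array([156.1, 429.8])), (0.66, array([205. , 391.8])), (0.65, array([ 78.9, 400.4]))]
plain_box [(0.98, array([174.5, 137.6])), (0.71, array([225.8, 256.9]))]
tray [(0.76, array([328.3, 349.7])), (0.74, array([227.3, 253.1]))]
beech 1191 ((571.9248046875, -263.9307556152344), (92.45928192138672, 49.81125259399414), 12.394407272338867) 0.0606
tab 137 ((526.7999877929688, -273.3795471191406), (8.482630729675293, 30.89340591430664), 13.019837379455566) 0.0888
tray 1106 ((500.25921630859375, -15.088905334472656), (163.0211181640625, 184.58050537109375), 1.8872075080871582) 0.0371
```

Candidates in the top picture are beech at (380,188), pink at (395,108) and purple at (447,160). Only the one at (380,188) is beech with a metal spout, and the crop confirms it. The grey tray at (257,224) is the steel one; the black one at (357,330) isn't.

The box centre is about (0.572, -0.263) at a yaw of about 12.5°. The tray is at (0.502, -0.014).

```bash
cat >> h.py <<'E'
def rel(pos,rpy):
    o=bot.get_obs()
    R0=R.from_euler('xyz',o['tcp_rot'],degrees=True); R1=R.from_euler('xyz',rpy,degrees=True)
    s=R0.inv().apply(np.array(pos)-o['ee_pos']); w=(R0.inv()*R1).as_rotvec(degrees=True)
    print(np.round(s,4),np.round(w,2))
E
python3 - <<'E'
from h import *
rel([.35,.15,.22],[180,0,167.35])
rel([.35,.15,.22],[180,0,-167.5])
W=np.load('W.npy')
for (r,c) in [(270,350),(330,298),(330,419),(190,362)]: print(W[r,c])
E
```

```text
[-0.3087 -0.327   0.0223] [-0.  0.  0.]
[-0.3087 -0.327   0.0223] [ -0.     0.   -25.15]
[ 0.40722355 -0.20580352 -0.00107469]
[ 0.28659907 -0.09757025  0.00174556]
[ 0.28605643 -0.34210483  0.00048702]
[ 0.57479904 -0.23501027 -0.00394608]
```

Request:
play_rows --targets '[{"fingers": -1, "x": -0.309, "y": -0.327, "z": 0.02, "wz": 0}, {"fingers": -1, "x": -0.309, "y": -0.327, "z": 0.02, "wz": 0}, {"fingers": -1, "x": -0.309, "y": -0.327, "z": 0.02, "wz": 0}, {"fingers": -1, "x": -0.309, "y": -0.327, "z": 0.02, "wz": 0}]'

```text
$.targets[0]: bad value
```

Run:
```python
from h import *
o=bot.get_obs();print(o['time'],o['q'],o['ee_pos'],o['tcp_rot'],o['opening'])
```

```text
1.05 [ 7.73506030e+01  4.97943983e+00  1.00786380e+01  9.50995523e+01
 -1.50683330e-04  8.99991322e+01] [0.1204421  0.53664997 0.24228276] [-1.79999646e+02  1.50677966e-04  1.67351471e+02] 0.08535749488850498
```

Request:
play_rows --targets '[{"fingers": -1, "x": -0.309, "y": -0.327, "z": 0.02, "wx": 0, "wy": 0, "wz": 0}, {"fingers": -1, "x": -0.309, "y": -0.327, "z": 0.02, "wx": 0, "wy": 0, "wz": 0}, {"fingers": -1, "x": -0.309, "y": -0.327, "z": 0.02, "wx": 0, "wy": 0, "wz": 0}, {"fingers": -1, "x": -0.309, "y": -0.327, "z": 0.02, "wx": 0, "wy": 0, "wz": 0}]'

```text
time: 1.38
ee_pos: [0.2058, 0.392, 0.2345]
tcp_rot: [-180.0, 0.0, 167.4]
wrist_force: [1.3, -0.0, 0.7]
opening: 0.0387
```

Run:
```python
from h import *
o=bot.get_obs();print(o['time'],o['q'],o['ee_pos'],o['tcp_rot'],o['opening'])
```

```text
1.3833 [ 6.22992143e+01 -9.76209974e+00 -5.02473629e+00  9.47440468e+01
 -6.44535616e-03  7.48885243e+01] [0.20584904 0.39200526 0.23454061] [-1.79991867e+02  4.48013218e-03  1.67410691e+02] 0.038726183181419155
```

Run:
```python
from h import *
rel([.549,-.268,.15],[180,0,-167.5])
```

```text
[-0.4787 -0.5693  0.0847] [-1.000e-02  0.000e+00 -2.509e+01]
```

Request:
play_rows --targets '[{"fingers": -1, "x": -0.479, "y": -0.569, "z": 0.085, "wx": 0, "wy": 0, "wz": -25}, {"fingers": -1, "x": -0.479, "y": -0.569, "z": 0.085, "wx": 0, "wy": 0, "wz": -25}, {"fingers": -1, "x": -0.479, "y": -0.569, "z": 0.085, "wx": 0, "wy": 0, "wz": -25}, {"fingers": -1, "x": -0.479, "y": -0.569, "z": 0.085, "wx": 0, "wy": 0, "wz": -25}, {"fingers": -1, "x": -0.479, "y": -0.569, "z": 0.085, "wx": 0, "wy": 0, "wz": -25}, {"fingers": -1, "x": -0.479, "y": -0.569, "z": 0.085, "wx": 0, "wy": 0, "wz": -25}, {"fingers": -1, "x": -0.479, "y": -0.569, "z": 0.085, "wx": 0, "wy": 0, "wz": -25}, {"fingers": -1, "x": -0.479, "y": -0.569, "z": 0.085, "wx": 0, "wy": 0, "wz": -25}, {"fingers": -1, "x": -0.479, "y": -0.569, "z": 0.085, "wx": 0, "wy": 0, "wz": -25}, {"fingers": -1, "x": -0.479, "y": -0.569, "z": 0.085, "wx": 0, "wy": 0, "wz": -25}, {"fingers": -1, "x": -0.479, "y": -0.569, "z": 0.085, "wx": 0, "wy": 0, "wz": -25}, {"fingers": -1, "x": -0.479, "y": -0.569, "z": 0.085, "wx": 0, "wy": 0, "wz": -25}, {"fingers": -1, "x": -0.479, "y": -0.569, "z": 0.085, "wx": 0, "wy": 0, "wz": -25}, {"fingers": -1, "x": -0.479, "y": -0.569, "z": 0.085, "wx": 0, "wy": 0, "wz": -25}, {"fingers": -1, "x": -0.479, "y": -0.569, "z": 0.085, "wx": 0, "wy": 0, "wz": -25}, {"fingers": -1, "x": -0.479, "y": -0.569, "z": 0.085, "wx": 0, "wy": 0, "wz": -25}, {"fingers": -1, "x": -0.479, "y": -0.569, "z": 0.085, "wx": 0, "wy": 0, "wz": -25}, {"fingers": -1, "x": -0.479, "y": -0.569, "z": 0.085, "wx": 0, "wy": 0, "wz": -25}, {"fingers": -1, "x": -0.479, "y": -0.569, "z": 0.085, "wx": 0, "wy": 0, "wz": -25}, {"fingers": -1, "x": -0.479, "y": -0.569, "z": 0.085, "wx": 0, "wy": 0, "wz": -25}]'

```text
time: 3.05
ee_pos: [0.549, -0.2702, 0.1477]
tcp_rot: [180.0, -0.1, -167.8]
wrist_force: [0.3, -0.3, -0.5]
opening: -0.0
```

Run:
```python
from h import *
p,W=cloud("wrist");o=bot.get_obs();print(o['time'],o['q'],o['ee_pos'],o['tcp_rot'],o['opening'])
cv2.imwrite('pics/wrist1.png',p)
rel([.549,-.268,.15],[180,0,-167.5])
m=(W[...,2]>.052)&(W[...,2]<.067)&(abs(W[...,0]-.57)<.08)&(abs(W[...,1]+.263)<.06)
print(m.sum(),cv2.minAreaRect(W[m][:,:2].astype(np.float32)*1000))
p,d=bot.camera('scene');cv2.imwrite('pics/scene1.png',cv2.resize(p[180:,150:420],None,fx=2.2,fy=2.2))
```

```text
3.1 [-2.60703377e+01  1.25468633e+01  8.18869275e+00  8.57564043e+01
 -3.68756355e-03 -3.82842424e+01] [ 0.54834868 -0.26830095  0.14833972] [ 1.79931908e+02 -9.22198653e-02 -1.67786037e+02] 4.690798269746665e-05
[-0.0007  0.0002 -0.0017] [ 0.07 -0.09 -0.29]
3300 ((559.5965576171875, -265.15350341796875), (70.803466796875, 48.090328216552734), 12.013808250427246)
```

View pics/wrist1.png

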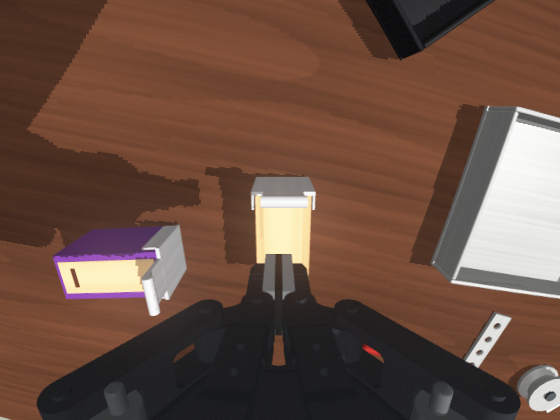

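View pics/scene1.png

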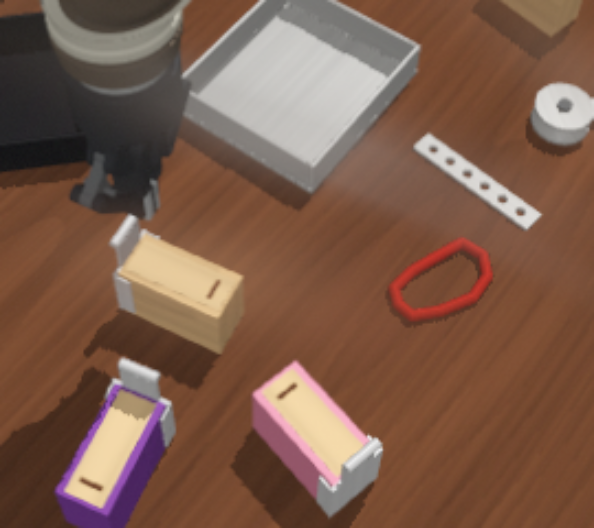

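Request:
play_rows --targets '[{"fingers": -1, "x": 0, "y": 0, "z": 0.03, "wx": 0, "wy": 0, "wz": 0}, {"fingers": -1, "x": 0, "y": 0, "z": 0.057, "wx": 0, "wy": 0, "wz": 0}, {"fingers": -1, "x": 0, "y": 0, "z": 0.057, "wx": 0, "wy": 0, "wz": 0}, {"fingers": -1, "x": 0.007, "y": 0, "z": 0.057, "wx": 0, "wy": 0, "wz": 0}, {"fingers": -1, "x": 0.016, "y": 0, "z": 0.0573, "wx": 0, "wy": 0, "wz": 0}, {"fingers": -1, "x": 0.0224, "y": 0, "z": 0.058, "wx": 0, "wy": 0, "wz": 0}, {"fingers": -1, "x": 0.0288, "y": 0, "z": 0.0595, "wx": 0, "wy": 0, "wz": 0}, {"fingers": -1, "x": 0.035, "y": 0, "z": 0.0615, "wx": 0, "wy": 0, "wz": 0}, {"fingers": -1, "x": 0.041, "y": 0, "z": 0.064, "wx": 0, "wy": 0, "wz": 0}, {"fingers": -1, "x": 0.0466, "y": 0, "z": 0.067, "wx": 0, "wy": 0, "wz": 0}, {"fingers": -1, "x": 0.052, "y": 0, "z": 0.0704, "wx": 0, "wy": 0, "wz": 0}, {"fingers": -1, "x": 0.0572, "y": 0, "z": 0.0743, "wx": 0, "wy": 0, "wz": 0}, {"fingers": -1, "x": 0.062, "y": 0, "z": 0.0787, "wx": 0, "wy": 0, "wz": 0}, {"fingers": -1, "x": 0.0663, "y": 0, "z": 0.0834, "wx": 0, "wy": 0, "wz": 0}, {"fingers": -1, "x": 0.0702, "y": 0, "z": 0.0886, "wx": 0, "wy": 0, "wz": 0}, {"fingers": -1, "x": 0.0737, "y": 0, "z": 0.094, "wx": 0, "wy": 0, "wz": 0}, {"fingers": -1, "x": 0.0767, "y": 0, "z": 0.0997, "wx": 0, "wy": 0, "wz": 0}, {"fingers": -1, "x": 0.0767, "y": 0, "z": 0.0997, "wx": 0, "wy": 0, "wz": 0}]'

```text
time: 4.65
ee_pos: [0.4723, -0.2827, 0.0486]
tcp_rot: [179.9, -0.1, -167.7]
wrist_force: [0.5, -0.4, -0.0]
opening: 0.0001
```

Run:
```python
from h import *
o=bot.get_obs();print(o['time'],o['ee_pos'],o['tcp_rot'],o['wrist_force'])
p,d=bot.camera("wrist")
cv2.imwrite('pics/wrist2.png',p)
p,d=bot.camera('scene');cv2.imwrite('pics/scene2.png',cv2.resize(p[180:,150:420],None,fx=2.2,fy=2.2))
```

```text
4.65 [ 0.47229292 -0.28271699  0.0486107 ] [ 1.79919788e+02 -8.81892532e-02 -1.67666209e+02] [ 0.53538103 -0.3960113  -0.04472803]
```

View pics/wrist2.png

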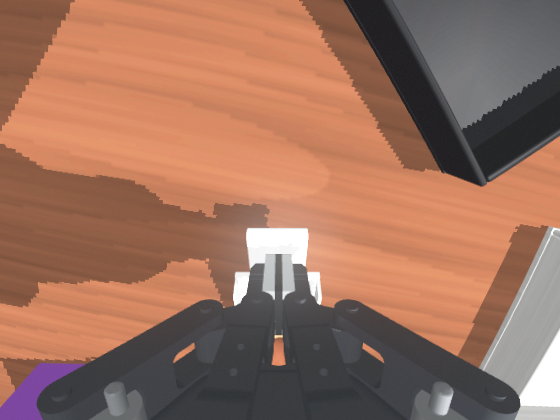

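View pics/scene2.png

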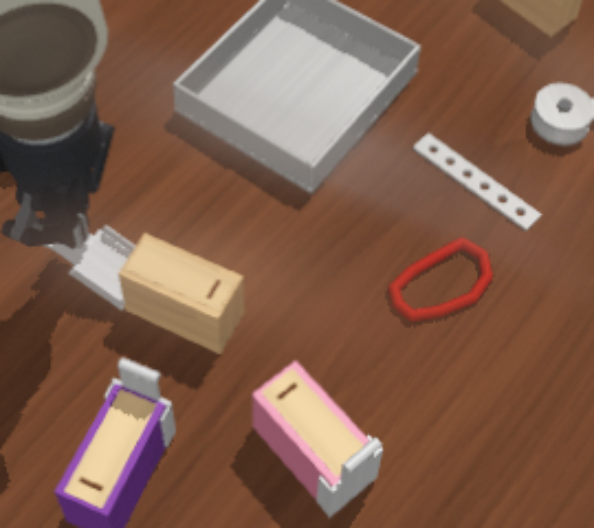

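Request:
play_rows --targets '[{"fingers": -1, "x": 0.0025, "y": 0, "z": 0.006, "wx": 0, "wy": 0, "wz": 0}, {"fingers": -1, "x": 0.004, "y": 0, "z": 0.011, "wx": 0, "wy": 0, "wz": 0}, {"fingers": -1, "x": 0.0043, "y": 0, "z": 0.0125, "wx": 0, "wy": 0, "wz": 0}, {"fingers": -1, "x": 0.0043, "y": 0, "z": 0.0135, "wx": 0, "wy": 0, "wz": 0}, {"fingers": -1, "x": 0.0043, "y": 0, "z": 0.0135, "wx": 0, "wy": 0, "wz": 0}]'

```text
time: 5.17
ee_pos: [0.469, -0.2838, 0.0364]
tcp_rot: [180.0, -0.0, -167.7]
wrist_force: [-0.1, 0.4, 1.3]
opening: 0.0004
```

Run:
```python
from h import *
o=bot.get_obs();print(o['time'],o['ee_pos'],o['tcp_rot'],o['wrist_force'])
p,W=cloud('scene');cv2.imwrite('pics/scene3.png',cv2.resize(p[180:,150:420],None,fx=2.2,fy=2.2))
w=W[275:345,195:270].reshape(-1,3)
w=w[(w[:,2]>.05)&(w[:,2]<.08)]
print(cv2.minAreaRect(w[:,:2].astype(np.float32)*1000),np.percentile(w[:,2],[5,50,95]))
A=np.c_[w[:,:2],np.ones(len(w))];print(np.linalg.lstsq(A,w[:,2],rcond=None)[0])
```

```text
5.1667 [ 0.46901876 -0.28380508  0.03644844] [ 1.79982450e+02 -1.78648767e-02 -1.67654589e+02] [-0.08411999  0.41566569  1.28340977]
((573.8225708007812, -263.2900695800781), (89.79878234863281, 44.34150314331055), 11.742731094360352) [0.05424111 0.06056044 0.06289556]
[-0.02296887  0.0514281   0.08694798]
```

View pics/scene3.png

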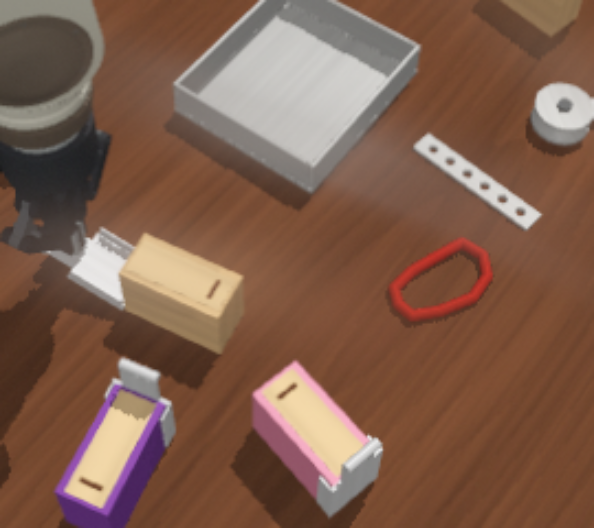

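Request:
play_rows --targets '[{"fingers": -1, "x": 0, "y": 0, "z": -0.03, "wx": 0, "wy": 0, "wz": 0}, {"fingers": 0.3, "x": 0, "y": 0, "z": -0.07, "wx": 0, "wy": 0, "wz": 0}, {"fingers": 0.3, "x": -0.03, "y": 0, "z": -0.11, "wx": 0, "wy": 0, "wz": 0}, {"fingers": 0.3, "x": -0.07, "y": 0, "z": -0.11, "wx": 0, "wy": 0, "wz": 0}, {"fingers": 0.3, "x": -0.106, "y": 0, "z": -0.11, "wx": 0, "wy": 0, "wz": 0}, {"fingers": 0.3, "x": -0.106, "y": 0, "z": -0.11, "wx": 0, "wy": 0, "wz": 0}]'

```text
time: 5.72
ee_pos: [0.5781, -0.2597, 0.1455]
tcp_rot: [180.0, 0.1, -167.5]
wrist_force: [0.4, -1.2, -0.6]
opening: 0.0551
```

Run:
```python
from h import *
W=np.load('W.npy')
w=W[130:185,410:480].reshape(-1,3);w=w[w[:,2]>.02]
o=bot.get_obs();print(o['time'],o['ee_pos'],o['tcp_rot'],o['wrist_force'],o['opening'])
c=np.array([.5728,-.2633]);a=np.deg2rad(12.3);u=np.array([np.cos(a),np.sin(a)]);v=np.array([-u[1],u[0]])
def loc(w): return np.c_[(w[:,:2]-c)@u,(w[:,:2]-c)@v]
l=loc(w);m=abs(l[:,0])<.02;print('purple lateral max',l[:,1].max(), l[m,1].max() if m.any() else None, l[l[:,1].argmax()])
for n in('scene','wrist'):
  p,W=cloud(n);cv2.imwrite(f'pics/{n}4.png',p if n=='wrist' else cv2.resize(p[180:,150:420],None,fx=2.2,fy=2.2))
  w=W.reshape(-1,3);w=w[np.isfinite(w[:,0])];l=loc(w);m=(abs(l[:,1])<.012)&(l[:,0]<-.055)&(l[:,0]>-.15)&(w[:,2]<.08)&(w[:,2]>.003)
  l=l[m]*1000;z=w[m,2]*1000
  for x in range(-140,-50,8):
    k=(l[:,0]>=x)&(l[:,0]<x+8)
    if k.any(): print(n,x+4,np.median(z[k]).round(1),k.sum())
```

```text
5.7167 [ 0.57806051 -0.25972444  0.14551581] [ 1.79996339e+02  1.00745067e-01 -1.67496068e+02] [ 0.41172587 -1.21965064 -0.56792636] 0.055104374635449795
purple lateral max -0.09167734318266431 -0.09185039828903542 [ 0.03664753 -0.09167734]
scene -128 28.8 28
scene -120 27.7 54
scene -112 25.0 51
scene -104 23.2 56
scene -96 20.5 52
scene -88 18.4 57
scene -80 16.6 56
scene -72 13.8 52
scene -64 12.1 41
scene -56 10.0 9
wrist -128 28.2 318
wrist -120 26.6 376
wrist -112 24.4 350
wrist -104 22.4 341
wrist -96 20.0 334
wrist -88 17.9 323
wrist -80 15.7 288
wrist -72 13.6 287
wrist -64 11.2 259
wrist -56 9.2 167
```

View pics/wrist4.png

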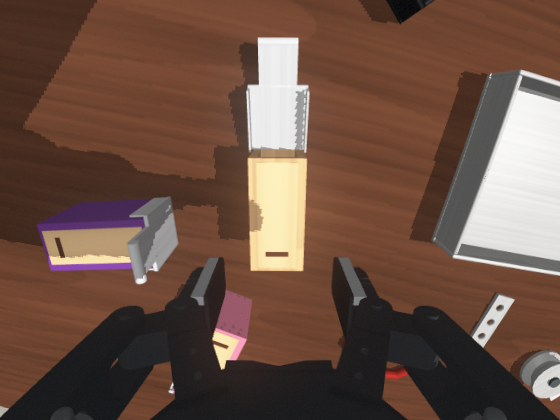

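View pics/scene4.png

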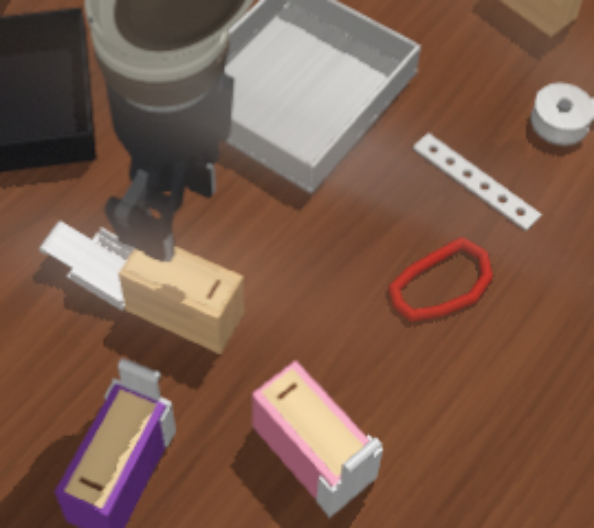

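Run:
```python
from h import *
bot.camera('top')
rel([.5728,-.2633,.033],[180,0,-167.7])
```

```text
[ 0.0003 -0.0024  0.113 ] [ 0.04 -0.07  0.1 ]
```

Request:
play_rows --targets '[{"fingers": 0.5, "x": 0, "y": -0.0024, "z": 0.03, "wx": 0, "wy": 0, "wz": 0}, {"fingers": 0.5, "x": 0, "y": -0.0024, "z": 0.06, "wx": 0, "wy": 0, "wz": 0}, {"fingers": 0.5, "x": 0, "y": -0.0024, "z": 0.09, "wx": 0, "wy": 0, "wz": 0}, {"fingers": 0.5, "x": 0, "y": -0.0024, "z": 0.113, "wx": 0, "wy": 0, "wz": 0}, {"fingers": 0.5, "x": 0, "y": -0.0024, "z": 0.113, "wx": 0, "wy": 0, "wz": 0}, {"fingers": 0.5, "x": 0, "y": -0.0024, "z": 0.113, "wx": 0, "wy": 0, "wz": 0}, {"fingers": -0.3, "x": 0, "y": -0.0024, "z": 0.113, "wx": 0, "wy": 0, "wz": 0}, {"fingers": -0.3, "x": 0, "y": -0.0024, "z": 0.113, "wx": 0, "wy": 0, "wz": 0}, {"fingers": -0.3, "x": 0, "y": -0.0024, "z": 0.113, "wx": 0, "wy": 0, "wz": 0}, {"fingers": -0.3, "x": 0, "y": -0.0024, "z": 0.113, "wx": 0, "wy": 0, "wz": 0}, {"fingers": -0.3, "x": 0, "y": -0.0024, "z": 0.113, "wx": 0, "wy": 0, "wz": 0}, {"fingers": -0.3, "x": 0, "y": -0.0024, "z": 0.113, "wx": 0, "wy": 0, "wz": 0}]' --grip_force 30

```text
time: 6.87
ee_pos: [0.5741, -0.2642, 0.0365]
tcp_rot: [-179.9, 0.2, -167.7]
wrist_force: [-1.8, 0.1, 8.2]
opening: 0.0414
```

Run:
```python
from h import *
o=bot.get_obs();print(o['time'],o['ee_pos'],o['tcp_rot'],o['wrist_force'],o['opening'])
```

```text
6.8667 [ 0.57413956 -0.26415461  0.03651436] [-1.79872884e+02  1.58071767e-01 -1.67660858e+02] [-1.8131134   0.05275912  8.22615879] 0.04135882187138547
```

Request:
play_rows --targets '[{"fingers": -0.3, "x": 0, "y": 0, "z": -0.005, "wx": 0, "wy": 0, "wz": 0}, {"fingers": -0.3, "x": 0, "y": 0, "z": -0.015, "wx": 0, "wy": 0, "wz": 0}, {"fingers": -0.3, "x": 0, "y": 0, "z": -0.03, "wx": 0, "wy": 0, "wz": 0}, {"fingers": -0.3, "x": 0, "y": 0, "z": -0.05, "wx": 0, "wy": 0, "wz": 0}, {"fingers": -0.3, "x": 0, "y": 0, "z": -0.07, "wx": 0, "wy": 0, "wz": 0}, {"fingers": -0.3, "x": 0, "y": 0, "z": -0.09, "wx": 0, "wy": 0, "wz": 0}, {"fingers": -0.3, "x": 0, "y": 0, "z": -0.11, "wx": 0, "wy": 0, "wz": 0}, {"fingers": -0.3, "x": 0, "y": 0, "z": -0.124, "wx": 0, "wy": 0, "wz": 0}, {"fingers": -0.3, "x": 0, "y": 0, "z": -0.13, "wx": 0, "wy": 0, "wz": 0}, {"fingers": -0.3, "x": 0, "y": 0, "z": -0.13, "wx": 0, "wy": 0, "wz": 0}]'

```text
time: 7.7
ee_pos: [0.5739, -0.2638, 0.166]
tcp_rot: [-179.9, 0.1, -167.6]
wrist_force: [0.0, -0.4, -2.3]
opening: 0.0416
```

Run:
```python
from h import *
o=bot.get_obs();print(o['time'],o['ee_pos'],o['tcp_rot'],o['wrist_force'],o['opening'])
p,d=bot.camera('scene');cv2.imwrite('pics/scene5.png',cv2.resize(p[100:,100:450],None,fx=1.8,fy=1.8))
rel([.62,.006,.167],[180,0,-167.7])
```

```text
7.7 [ 0.57388909 -0.26384552  0.16600422] [-1.79889552e+02  1.43876066e-01 -1.67647353e+02] [ 0.00554852 -0.41366233 -2.33610612] 0.04156039538398944
[-0.1031  0.2535 -0.0027] [-0.04  0.06  0.05]
```

View pics/scene5.png

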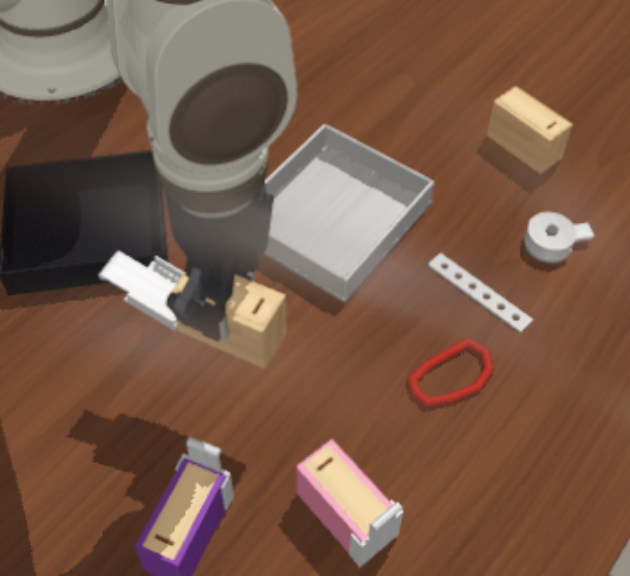

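Request:
play_rows --targets '[{"fingers": -0.3, "x": -0.002, "y": 0.005, "z": 0, "wx": 0, "wy": 0, "wz": 0}, {"fingers": -0.3, "x": -0.006, "y": 0.015, "z": 0, "wx": 0, "wy": 0, "wz": 0}, {"fingers": -0.3, "x": -0.012, "y": 0.03, "z": 0, "wx": 0, "wy": 0, "wz": 0}, {"fingers": -0.3, "x": -0.019, "y": 0.048, "z": 0, "wx": 0, "wy": 0, "wz": 0}, {"fingers": -0.3, "x": -0.027, "y": 0.066, "z": 0, "wx": 0, "wy": 0, "wz": 0}, {"fingers": -0.3, "x": -0.035, "y": 0.086, "z": 0, "wx": 0, "wy": 0, "wz": 0}, {"fingers": -0.3, "x": -0.043, "y": 0.106, "z": 0, "wx": 0, "wy": 0, "wz": 0}, {"fingers": -0.3, "x": -0.052, "y": 0.127, "z": 0, "wx": 0, "wy": 0, "wz": 0}, {"fingers": -0.3, "x": -0.06, "y": 0.147, "z": 0, "wx": 0, "wy": 0, "wz": 0}, {"fingers": -0.3, "x": -0.068, "y": 0.167, "z": 0, "wx": 0, "wy": 0, "wz": 0}, {"fingers": -0.3, "x": -0.076, "y": 0.187, "z": 0, "wx": 0, "wy": 0, "wz": 0}, {"fingers": -0.3, "x": -0.083, "y": 0.205, "z": 0, "wx": 0, "wy": 0, "wz": 0}, {"fingers": -0.3, "x": -0.09, "y": 0.222, "z": 0, "wx": 0, "wy": 0, "wz": 0}, {"fingers": -0.3, "x": -0.096, "y": 0.237, "z": 0, "wx": 0, "wy": 0, "wz": 0}, {"fingers": -0.3, "x": -0.1, "y": 0.247, "z": 0, "wx": 0, "wy": 0, "wz": 0}, {"fingers": -0.3, "x": -0.103, "y": 0.253, "z": 0, "wx": 0, "wy": 0, "wz": 0}, {"fingers": -0.3, "x": -0.103, "y": 0.253, "z": 0, "wx": 0, "wy": 0, "wz": 0}, {"fingers": -0.3, "x": -0.103, "y": 0.253, "z": 0, "wx": 0, "wy": 0, "wz": 0}]'

```text
time: 9.25
ee_pos: [0.6195, 0.0056, 0.1634]
tcp_rot: [-180.0, -0.0, -167.6]
wrist_force: [0.1, 0.7, -2.7]
opening: 0.0417
```

Run:
```python
from h import *
o=bot.get_obs();print(o['time'],o['q'],o['ee_pos'],o['tcp_rot'],o['wrist_force'],o['opening'])
# grasp point fixed path: grasp is 8mm behind TCP; box-floor to grasp .0445
a=np.deg2rad(o['tcp_rot'][2])
R0=R.from_euler('xyz',o['tcp_rot'],degrees=True)
g0=o['ee_pos']-R0.apply([0,0,.008]); print('grasp',g0)
for ph,zg in[(5,.165),(10,.155),(15,.145),(20,.14),(25,.14),(30,.14),(40,.14),(50,.14)]:
    R1=R0*R.from_rotvec([0,-ph,0],degrees=True)
    g=np.array([.62,.006,zg]); t=g+R1.apply([0,0,.008])
    f=lambda x,z: g+R1.apply([-x,0,.0445-z])
    print(ph,np.round(R0.inv().apply(t-o['ee_pos']),4),'lip',f(-.126,.028).round(3),'bot',f(-.045,0).round(3))
```

```text
9.25 [ 5.27303131e-01  1.37619586e+01  1.12828660e+01  8.75541956e+01
 -1.46337419e-02 -1.18472067e+01] [0.61954433 0.00563195 0.16336564] [-1.79992512e+02 -3.55834693e-02 -1.67625488e+02] [ 0.08070807  0.72776067 -2.70345406] 0.04165787025325509
grasp [0.61954896 0.00563404 0.17136564]
5 [-0.0012  0.0003  0.0063] lip [ 0.499 -0.021  0.138] bot [ 0.58  -0.003  0.117]
10 [-0.0019  0.0003  0.0162] lip [ 0.502 -0.02   0.117] bot [ 0.584 -0.002  0.103]
15 [-0.0026  0.0003  0.0261] lip [ 0.505 -0.019  0.097] bot [ 0.589 -0.001  0.09 ]
20 [-0.0033  0.0003  0.0309] lip [ 0.51  -0.018  0.081] bot [0.594 0.    0.083]
25 [-0.0039  0.0003  0.0306] lip [ 0.515 -0.017  0.072] bot [0.598 0.001 0.081]
30 [-0.0045  0.0003  0.0303] lip [ 0.521 -0.016  0.063] bot [0.604 0.002 0.079]
40 [-0.0057  0.0003  0.0295] lip [ 0.536 -0.012  0.046] bot [0.614 0.005 0.077]
50 [-0.0067  0.0003  0.0285] lip [ 0.553 -0.009  0.033] bot [0.625 0.007 0.077]
```

Request:
play_rows --targets '[{"fingers": -0.3, "x": 0.001, "y": 0, "z": 0.005, "wx": 0, "wy": -2, "wz": 0}, {"fingers": -0.3, "x": 0.002, "y": 0, "z": 0.012, "wx": 0, "wy": -4, "wz": 0}, {"fingers": -0.3, "x": 0.003, "y": 0, "z": 0.02, "wx": 0, "wy": -6, "wz": 0}, {"fingers": -0.3, "x": 0.004, "y": 0, "z": 0.028, "wx": 0, "wy": -8, "wz": 0}, {"fingers": -0.3, "x": 0.005, "y": 0, "z": 0.035, "wx": 0, "wy": -10, "wz": 0}, {"fingers": -0.3, "x": 0.005, "y": 0, "z": 0.04, "wx": 0, "wy": -12, "wz": 0}, {"fingers": -0.3, "x": 0.005, "y": 0, "z": 0.044, "wx": 0, "wy": -12, "wz": 0}, {"fingers": -0.3, "x": 0.005, "y": 0, "z": 0.046, "wx": 0, "wy": -12, "wz": 0}, {"fingers": -0.3, "x": 0.005, "y": 0, "z": 0.046, "wx": 0, "wy": -12, "wz": 0}, {"fingers": -0.3, "x": 0.005, "y": 0, "z": 0.046, "wx": 0, "wy": -12, "wz": 0}, {"fingers": -0.3, "x": 0.005, "y": 0, "z": 0.046, "wx": 0, "wy": -12, "wz": 0}, {"fingers": -0.3, "x": 0.005, "y": 0, "z": 0.046, "wx": 0, "wy": -12, "wz": 0}, {"fingers": -0.3, "x": 0.005, "y": 0, "z": 0.046, "wx": 0, "wy": -12, "wz": 0}, {"fingers": -0.3, "x": 0.005, "y": 0, "z": 0.046, "wx": 0, "wy": -12, "wz": 0}]'

```text
time: 10.42
ee_pos: [0.615, 0.0046, 0.1177]
tcp_rot: [180.0, 12.0, -167.6]
wrist_force: [-0.5, 0.1, -3.2]
opening: 0.0417
```

Run:
```python
from h import *
o=bot.get_obs();print(o['time'],o['ee_pos'],o['tcp_rot'],o['wrist_force'],o['opening'])
p,d=bot.camera('scene');cv2.imwrite('pics/scene6.png',cv2.resize(p[100:,100:450],None,fx=1.8,fy=1.8))
p,d=bot.camera('wrist');cv2.imwrite('pics/wrist6.png',p)
R0=R.from_euler('xyz',o['tcp_rot'],degrees=True)
for ph,x,zg in[(16,.615,.125),(20,.613,.125),(25,.612,.125),(30,.612,.13),(40,.612,.14),(50,.612,.145)]:
    R1=R.from_euler('xyz',[180,0,-167.6],degrees=True)*R.from_rotvec([0,-ph,0],degrees=True)
    g=np.array([x,.006,zg]); t=g+R1.apply([0,0,.008])
    f=lambda x,z: g+R1.apply([-x,0,.0445-z])
    print(ph,np.round(R0.inv().apply(t-o['ee_pos']),4),(R0.inv()*R1).as_rotvec(degrees=True).round(1),'lip',f(-.126,.028).round(3),'bot',f(-.045,0).round(3))
```

```text
10.4167 [0.61499611 0.0046077  0.11771978] [ 179.99851987   11.99256408 -167.64530667] [-0.46594505  0.05742333 -3.17047785] 0.04173029466959109
16 [-0.0024  0.0014  0.0009] [-0. -4. -0.] lip [ 0.501 -0.019  0.074] bot [ 0.585 -0.001  0.07 ]
20 [-0.001   0.0018  0.0005] [-0. -8. -0.] lip [ 0.503 -0.018  0.066] bot [0.587 0.    0.068]
25 [-0.0007  0.002   0.0001] [ -0. -13.  -0.] lip [ 0.507 -0.017  0.057] bot [0.591 0.001 0.066]
30 [-0.0025  0.002  -0.005 ] [ -0. -18.  -0.] lip [ 0.513 -0.016  0.053] bot [0.596 0.002 0.069]
40 [-0.0058  0.002  -0.0153] [ -0. -28.  -0.] lip [ 0.528 -0.012  0.046] bot [0.606 0.005 0.077]
50 [-0.008   0.002  -0.0209] [ -0. -38.  -0.] lip [ 0.545 -0.009  0.038] bot [0.617 0.007 0.082]
```

View pics/scene6.png

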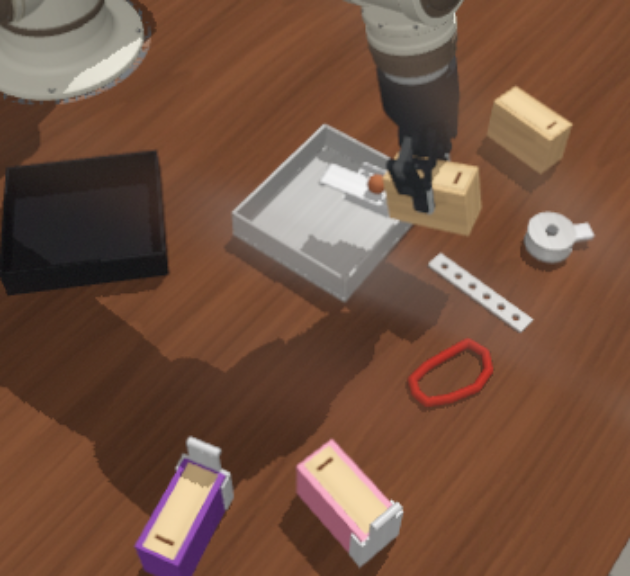

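View pics/wrist6.png

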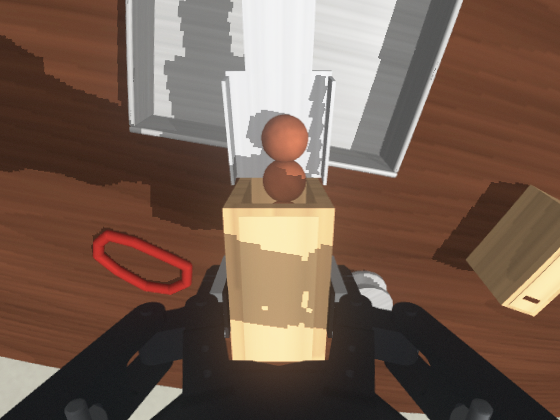

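Request:
play_rows --targets '[{"fingers": -0.3, "x": -0.001, "y": 0, "z": 0, "wx": 0, "wy": -1.5, "wz": 0}, {"fingers": -0.3, "x": -0.001, "y": 0, "z": 0, "wx": 0, "wy": -3, "wz": 0}, {"fingers": -0.3, "x": -0.001, "y": 0, "z": 0, "wx": 0, "wy": -4.5, "wz": 0}, {"fingers": -0.3, "x": -0.001, "y": 0, "z": 0, "wx": 0, "wy": -6, "wz": 0}, {"fingers": -0.3, "x": -0.001, "y": 0, "z": 0, "wx": 0, "wy": -7.5, "wz": 0}, {"fingers": -0.3, "x": -0.001, "y": 0, "z": 0, "wx": 0, "wy": -9, "wz": 0}, {"fingers": -0.3, "x": -0.001, "y": 0, "z": 0, "wx": 0, "wy": -10.5, "wz": 0}, {"fingers": -0.3, "x": -0.001, "y": 0, "z": 0, "wx": 0, "wy": -12, "wz": 0}, {"fingers": -0.3, "x": -0.001, "y": 0, "z": 0, "wx": 0, "wy": -13, "wz": 0}, {"fingers": -0.3, "x": -0.001, "y": 0, "z": 0, "wx": 0, "wy": -13, "wz": 0}, {"fingers": -0.3, "x": -0.001, "y": 0, "z": 0, "wx": 0, "wy": -13, "wz": 0}, {"fingers": -0.3, "x": -0.001, "y": 0, "z": 0, "wx": 0, "wy": -13, "wz": 0}]'

```text
time: 11.52
ee_pos: [0.6159, 0.0048, 0.1181]
tcp_rot: [-180.0, 25.0, -167.6]
wrist_force: [0.3, -0.3, -2.1]
opening: 0.0412
```

Run:
```python
from h import *
o=bot.get_obs();print(o['time'],o['ee_pos'],o['tcp_rot'],o['wrist_force'],o['opening'])
p,d=bot.camera('scene');cv2.imwrite('pics/scene7.png',cv2.resize(p[100:,100:450],None,fx=1.8,fy=1.8))
p,d=bot.camera('wrist');cv2.imwrite('pics/wrist7.png',p)
R0=R.from_euler('xyz',o['tcp_rot'],degrees=True)
for ph,x,zg in[(25,.612,.125),(30,.612,.13),(40,.612,.14),(50,.612,.145)]:
    R1=R.from_euler('xyz',[180,0,-167.6],degrees=True)*R.from_rotvec([0,-ph,0],degrees=True)
    g=np.array([x,.006,zg]); t=g+R1.apply([0,0,.008])
    print(ph,np.round(R0.inv().apply(t-o['ee_pos']),4),(R0.inv()*R1).as_rotvec(degrees=True).round(1))
```

```text
11.5167 [0.61592859 0.00476313 0.118126  ] [-179.99180571   24.98450506 -167.64380903] [ 0.28315839 -0.34749916 -2.12820584] 0.04121322327247796
25 [0.0003 0.0021 0.0003] [-0. -0. -0.]
30 [-0.0025  0.0021 -0.0043] [-0. -5. -0.]
40 [-0.0081  0.0021 -0.0136] [ -0. -15.  -0.]
50 [-0.0115  0.0021 -0.0186] [ -0. -25.  -0.]
```

View pics/scene7.png

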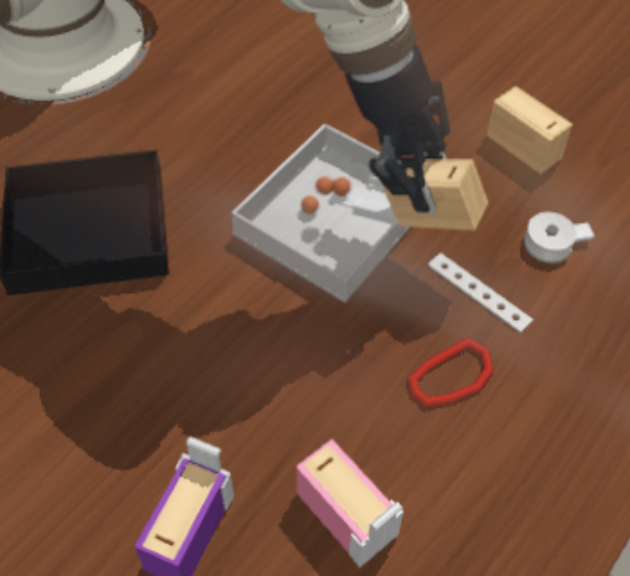

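View pics/wrist7.png

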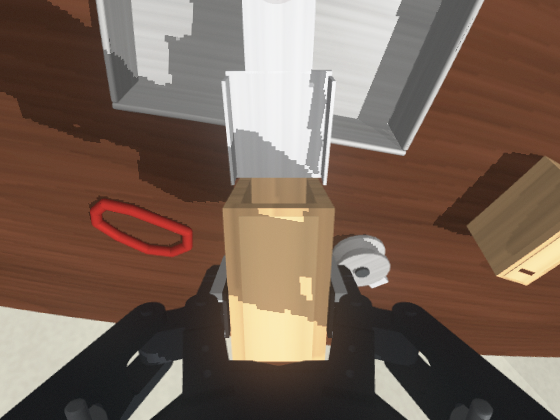

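Request:
play_rows --targets '[{"fingers": -0.3, "x": -0.004, "y": 0, "z": -0.009, "wx": 0, "wy": 0, "wz": 0}, {"fingers": -0.3, "x": -0.012, "y": 0, "z": -0.025, "wx": 0, "wy": 0, "wz": 0}, {"fingers": -0.3, "x": -0.021, "y": 0, "z": -0.045, "wx": 0, "wy": 2, "wz": 0}, {"fingers": -0.3, "x": -0.025, "y": 0, "z": -0.054, "wx": 0, "wy": 5, "wz": 0}, {"fingers": -0.3, "x": -0.025, "y": 0, "z": -0.054, "wx": 0, "wy": 10, "wz": 0}, {"fingers": -0.3, "x": -0.025, "y": 0, "z": -0.054, "wx": 0, "wy": 15, "wz": 0}, {"fingers": -0.3, "x": -0.025, "y": 0, "z": -0.054, "wx": 0, "wy": 20, "wz": 0}, {"fingers": -0.3, "x": -0.025, "y": 0, "z": -0.054, "wx": 0, "wy": 25, "wz": 0}, {"fingers": -0.3, "x": -0.025, "y": 0, "z": -0.054, "wx": 0, "wy": 25, "wz": 0}]'

```text
time: 12.37
ee_pos: [0.6173, 0.0052, 0.1746]
tcp_rot: [179.9, -0.5, -167.6]
wrist_force: [-0.0, 0.1, -5.3]
opening: 0.0417
```

Run:
```python
from h import *
o=bot.get_obs();print(o['time'],o['ee_pos'],o['tcp_rot'],o['wrist_force'],o['opening'])
p,d=bot.camera('scene');cv2.imwrite('pics/scene8.png',cv2.resize(p[100:,100:450],None,fx=1.8,fy=1.8))
p,d=bot.camera('wrist');cv2.imwrite('pics/wrist8.png',p)
rel([.6,-.185,.17],[180,0,-167.6])
```

```text
12.3667 [0.61734407 0.00517704 0.17464031] [ 179.94872068   -0.4578887  -167.60570758] [-0.02379957  0.10325547 -5.33608675] 0.0417243537921665
[ 0.0569 -0.182   0.0063] [ 0.02  0.03 -0.03]
```

View pics/scene8.png

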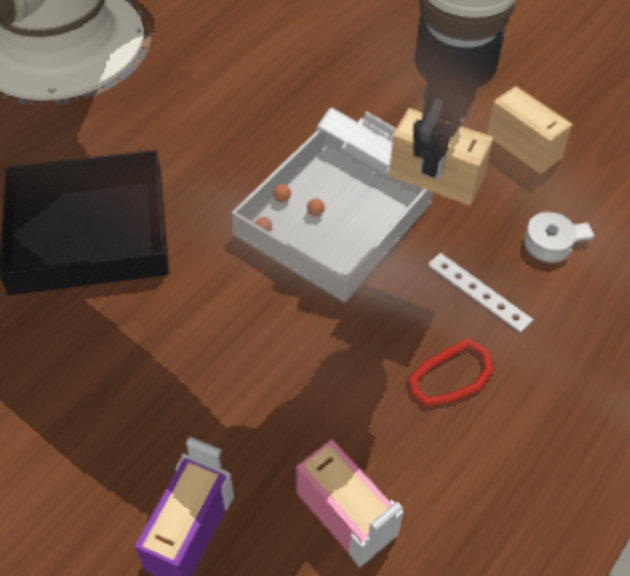

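View pics/wrist8.png

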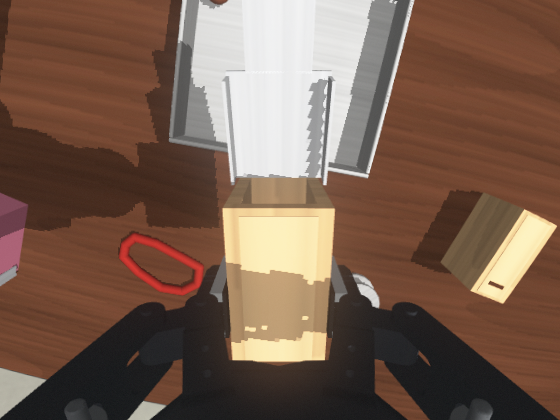

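Request:
play_rows --targets '[{"fingers": -0.3, "x": 0.005, "y": -0.015, "z": 0, "wx": 0, "wy": 0, "wz": 0}, {"fingers": -0.3, "x": 0.013, "y": -0.04, "z": 0, "wx": 0, "wy": 0, "wz": 0}, {"fingers": -0.3, "x": 0.022, "y": -0.07, "z": 0, "wx": 0, "wy": 0, "wz": 0}, {"fingers": -0.3, "x": 0.032, "y": -0.1, "z": 0, "wx": 0, "wy": 0, "wz": 0}, {"fingers": -0.3, "x": 0.041, "y": -0.13, "z": 0, "wx": 0, "wy": 0, "wz": 0}, {"fingers": -0.3, "x": 0.049, "y": -0.157, "z": 0, "wx": 0, "wy": 0, "wz": 0}, {"fingers": -0.3, "x": 0.055, "y": -0.175, "z": 0, "wx": 0, "wy": 0, "wz": 0}, {"fingers": -0.3, "x": 0.057, "y": -0.182, "z": 0, "wx": 0, "wy": 0, "wz": 0}, {"fingers": -0.3, "x": 0.057, "y": -0.182, "z": 0, "wx": 0, "wy": 0, "wz": 0}, {"fingers": -0.3, "x": 0.057, "y": -0.182, "z": 0, "wx": 0, "wy": 0, "wz": 0}]'

```text
time: 13.3
ee_pos: [0.5986, -0.185, 0.1786]
tcp_rot: [-180.0, 0.1, -167.7]
wrist_force: [-0.8, 0.3, -1.7]
opening: 0.0419
```

Run:
```python
from h import *
p,d=bot.camera('scene');cv2.imwrite('pics/scene9.png',cv2.resize(p[100:,100:450],None,fx=1.8,fy=1.8))
o=bot.get_obs();print(o['time'],o['ee_pos'],o['tcp_rot'],o['wrist_force'],o['opening'])
rel([.6,-.185,.0365],[180,0,-167.6])
```

```text
13.35 [ 0.5987505  -0.18441026  0.1783321 ] [-1.79971787e+02  1.15900598e-01 -1.67633743e+02] [-0.0907853   1.11489319 -1.64683163] 0.04208076843464105
[-0.0008 -0.0008  0.1418] [-0.03  0.12 -0.03]
```

View pics/scene9.png

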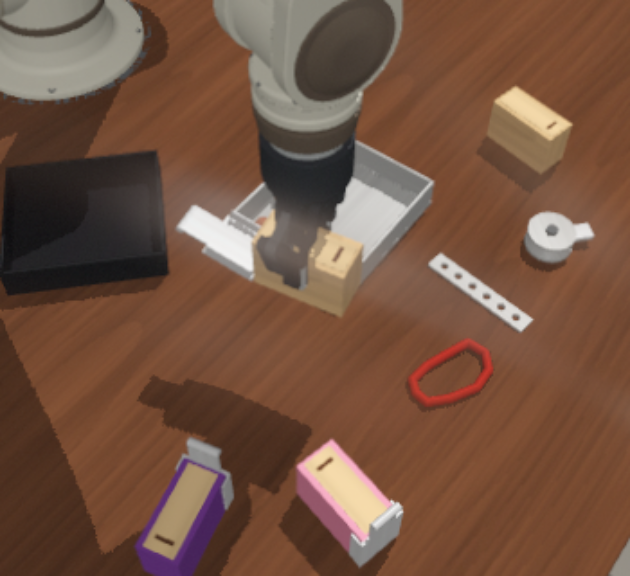

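Lower fast at first and slower near the bench, then check the contact force.

Request:
play_rows --targets '[{"fingers": -0.3, "x": 0, "y": 0, "z": 0.015, "wx": 0, "wy": 0, "wz": 0}, {"fingers": -0.3, "x": 0, "y": 0, "z": 0.04, "wx": 0, "wy": 0, "wz": 0}, {"fingers": -0.3, "x": 0, "y": 0, "z": 0.07, "wx": 0, "wy": 0, "wz": 0}, {"fingers": -0.3, "x": 0, "y": 0, "z": 0.095, "wx": 0, "wy": 0, "wz": 0}, {"fingers": -0.3, "x": 0, "y": 0, "z": 0.115, "wx": 0, "wy": 0, "wz": 0}, {"fingers": -0.3, "x": 0, "y": 0, "z": 0.128, "wx": 0, "wy": 0, "wz": 0}, {"fingers": -0.3, "x": 0, "y": 0, "z": 0.135, "wx": 0, "wy": 0, "wz": 0}, {"fingers": -0.3, "x": 0, "y": 0, "z": 0.139, "wx": 0, "wy": 0, "wz": 0}, {"fingers": -0.3, "x": 0, "y": 0, "z": 0.141, "wx": 0, "wy": 0, "wz": 0}, {"fingers": -0.3, "x": 0, "y": 0, "z": 0.142, "wx": 0, "wy": 0, "wz": 0}, {"fingers": -0.3, "x": 0, "y": 0, "z": 0.142, "wx": 0, "wy": 0, "wz": 0}, {"fingers": -0.3, "x": 0, "y": 0, "z": 0.142, "wx": 0, "wy": 0, "wz": 0}]'

```text
time: 14.35
ee_pos: [0.5995, -0.1854, 0.0365]
tcp_rot: [-180.0, 0.1, -167.7]
wrist_force: [-0.2, 0.6, 1.6]
opening: 0.0413
```

Run:
```python
from h import *
o=bot.get_obs();print(o['time'],o['ee_pos'],o['tcp_rot'],o['wrist_force'],o['opening'])
```

```text
14.35 [ 0.5994875  -0.18543151  0.03654862] [-1.79954340e+02  8.82174799e-02 -1.67652896e+02] [-0.19340089  0.57994293  1.6379333 ] 0.041294313350426486
```

Request:
play_rows --targets '[{"fingers": 0.1, "x": 0, "y": 0, "z": 0, "wx": 0, "wy": 0, "wz": 0}, {"fingers": 0.3, "x": 0, "y": 0, "z": 0, "wx": 0, "wy": 0, "wz": 0}, {"fingers": 0.5, "x": 0, "y": 0, "z": 0, "wx": 0, "wy": 0, "wz": 0}, {"fingers": 0.5, "x": 0, "y": 0, "z": 0, "wx": 0, "wy": 0, "wz": 0}, {"fingers": 0.5, "x": 0, "y": 0, "z": 0, "wx": 0, "wy": 0, "wz": 0}, {"fingers": 0.5, "x": 0, "y": 0, "z": -0.02, "wx": 0, "wy": 0, "wz": 0}, {"fingers": 0.5, "x": 0, "y": 0, "z": -0.05, "wx": 0, "wy": 0, "wz": 0}, {"fingers": 0.5, "x": 0, "y": 0, "z": -0.08, "wx": 0, "wy": 0, "wz": 0}, {"fingers": 0.5, "x": 0, "y": 0, "z": -0.12, "wx": 0, "wy": 0, "wz": 0}, {"fingers": 0.5, "x": 0, "y": 0, "z": -0.16, "wx": 0, "wy": 0, "wz": 0}, {"fingers": 0.5, "x": 0.04, "y": 0, "z": -0.2, "wx": 0, "wy": 0, "wz": 0}, {"fingers": 0.5, "x": 0.08, "y": -0.03, "z": -0.2, "wx": 0, "wy": 0, "wz": 0}, {"fingers": 0.5, "x": 0.12, "y": -0.06, "z": -0.2, "wx": 0, "wy": 0, "wz": 0}, {"fingers": 0.5, "x": 0.15, "y": -0.09, "z": -0.2, "wx": 0, "wy": 0, "wz": 0}, {"fingers": 0.5, "x": 0.15, "y": -0.12, "z": -0.2, "wx": 0, "wy": 0, "wz": 0}, {"fingers": 0.5, "x": 0.15, "y": -0.12, "z": -0.2, "wx": 0, "wy": 0, "wz": 0}, {"fingers": 0.5, "x": 0.15, "y": -0.12, "z": -0.2, "wx": 0, "wy": 0, "wz": 0}]'

```text
time: 15.77
ee_pos: [0.4769, -0.3372, 0.2352]
tcp_rot: [-180.0, -0.0, -167.9]
wrist_force: [-0.2, -0.1, -0.9]
opening: 0.0639
```

Run:
```python
from h import *
o=bot.get_obs();print(o['time'],o['ee_pos'],o['wrist_force'],o['opening'])
p,d=bot.camera('scene');cv2.imwrite('pics/scene10.png',cv2.resize(p[100:,100:450],None,fx=1.8,fy=1.8))
p,W=cloud('top');cv2.imwrite('pics/top10.png',p)
w=W.reshape(-1,3)
def box(x0,x1,y0,y1,z0,z1,n):
    m=(w[:,0]>x0)&(w[:,0]<x1)&(w[:,1]>y0)&(w[:,1]<y1)&(w[:,2]>z0)&(w[:,2]<z1)
    if m.sum()>3: print(n,m.sum(),cv2.minAreaRect(w[m][:,:2].astype(np.float32)*1000),w[m,2].mean())
box(.54,.66,-.24,-.12,.052,.07,'spout box')
box(.4,.6,-.12,.09,.03,.045,'tray')
box(.55,.7,.17,.3,.05,.07,'plain')
for r in bot.look_for('ball1','top'): print(r)
```

```text
15.7667 [ 0.47690377 -0.33722365  0.23519176] [-0.21296795 -0.06712878 -0.86310266] 0.06394420352193604
spout box 962 ((600.6083374023438, -186.13836669921875), (90.85205841064453, 42.59568786621094), 12.553712844848633) 0.05993134929253154
tray 772 ((502.516845703125, -14.080841064453125), (160.49476623535156, 180.19715881347656), 1.9589872360229492) 0.03833976753555701
plain 977 ((618.89111328125, 232.2174530029297), (44.068546295166016, 90.6045913696289), 79.35604858398438) 0.05922716522894571
{'extent': [285.6, 241.9, 295.5, 251.0], 'confidence': 0.63}
{'extent': [118.6, 145.2, 156.7, 190.7], 'confidence': 0.51}
{'extent': [260.9, 250.7, 270.1, 260.1], 'confidence': 0.44}
```

View pics/scene10.png

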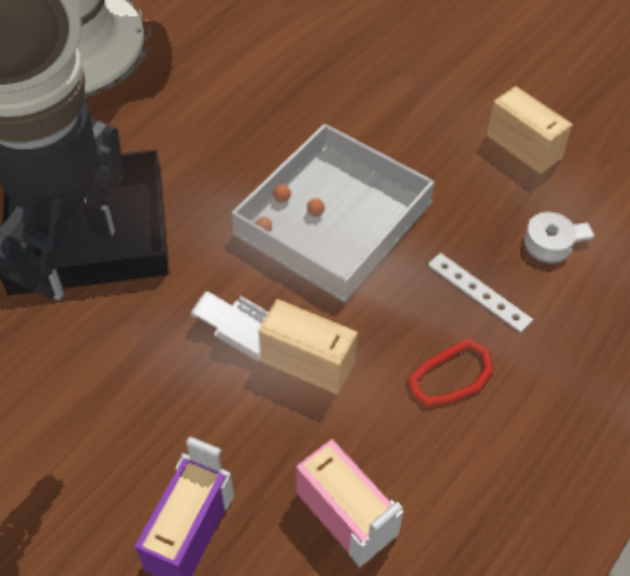

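View pics/top10.png

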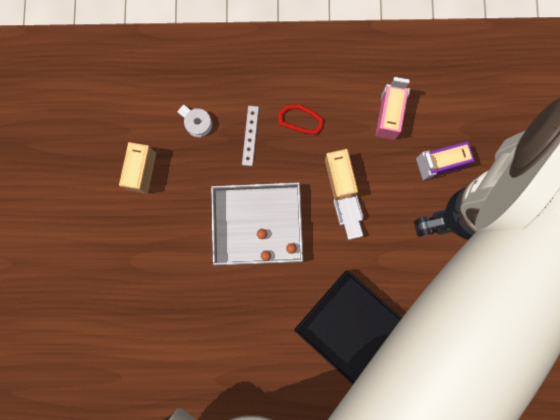

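The final pictures show three balls in the steel tray, at top pixels (262,234), (291,248) and (266,256). The box stands upright beside the tray with its spout out, and the plain box hasn't moved.

```bash
python3 -c "
from workcell import bot
print(bot.job_done())"
```

```text
the job is handed in; nothing more can be done
None
```

All three balls are in the steel tray, and the emptied beech box is standing upright beside it with its spout out. The job was handed in at about 16 s of the 72 s allowed.

- **Spout:** I pushed it out with the closed fingers while the box stood on the bench. The depth images gave a chute slope of 14.8°, and the spec for fully out is 15°. The box had not visibly moved.
- **Pouring:** I gripped the box by its long sides and tilted it slowly over the tray. All three balls had rolled out by 25°, so I did not go to 45°.
- **Final position:** the box is at about (0.60, -0.186) with its lid level at 60 mm and a gap of roughly 50 mm or more to the tray. The tray and the plain box are within 1 mm of where they started.
- **Disagreement:** in the last top view the ball detector reported only two of the balls, plus a false hit on the plain box. Both camera pictures clearly show all three balls in the tray.

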